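Back the index wheel up one notch

ROBOT

A 6-joint arm with a two-finger parallel gripper is mounted at the origin on a cart in front of the work surface, level with it; the furniture and walls round the work are solid. World frame = base frame: x ahead of the robot, y to its left, z up, the work surface at z = 0. Lengths are in m, angles in degrees, forces in N, time in s.
With the tool pointing down it reaches from about 0.35 to 0.875 m from the base axis. Payload 4.2 kg.
Tool frame: the origin (TCP) lies on the centre line of the jaws, within the pads' length; the fingertips stand 11 mm ahead of it and the grasp point (between the pads) lies 8 mm behind it; z points along the fingers, y is the line along which they close (so a half turn about z gives the same grasp; the last joint's range is limited). The gripper opens to 87 mm and grips with 3 to 60 N. Pads are 19 mm wide; open, the fingers measure 117 mm over their backs; the gripper's body (75 mm by 190 mm) begins 51 mm behind the grasp point.
Start: joints at [-55.027, 22.042, 0.453, 0, -68.411, -14.817], TCP at [0.215, -0.587, 0.234] pointing down, gripper open.
Joint ranges: [-179.83, 179.83], [-69.29, 118.12], [-61.27, 80.66], [-181.25, 117.63], [-171.15, -9.14], [-177.46, 177.46]. Speed limits (degrees/s): [159.86, 159.86, 180, 180, 180, 180].

INTERFACE

Orientations are given as a 3x3 rotation matrix whose columns are the frame's x, y, z axes.
In Python, from station import r gives the robot as it stands.
- The arm moves only by the tool servo_tool, never from a script. Its argument "commands" is a list that holds one entry, the list of rows, each a list of 7 numbers: the closure, from 0 (fully open) to 1 (shut), then the shift along the tool's x, y, z in mm, then the turn, a rotation vector about the tool's x, y, z in rad. In form: [[[claw, x, y, z, ax, ay, az], ...]]. A call has exactly 5 rows; each row is the pose to reach, as a shift and turn from the pose commanded when the call began, along the tool's axes at that moment; what a row does not reach only later rows make up. A row lasts 1/10 s, in which the tool goes at most 50 mm and 8.59 degrees, less where a joint would pass 70% of its speed; a pose out of reach is approached as far as the arm can. A call with a gripper value outside its range is refused whole. The fingers move at their own pace and stop on an object; the grip force is fixed at half the most. Time passes only in rows, so rows that repeat a pose let the fingers close, or fill a call up. It gives the time, the measured TCP pose, the force, the opening and the grip force at its end, in the units of the state.
- r.sense(): the state, without advancing time (a new reading comes with each control period).
- r.capture(name): name is "scene" or "top" or "wrist"; returns a dict with "pixels" (400x640x3 uint8, red, green, blue), "camera_matrix" (3x3 intrinsics, pixels), "R" (3x3) and "t" (3): a world point X has camera coordinates R X + t. Camera axes: x right, y down, z forward; pixel columns grow to the right and rows downward; lengths in m; the calibration is good to about 2 mm. A picture is of the moment at which its call begins. There is no depth.
- r.finish_job(): hands the job in; it is judged then, once.
The state is a dict: "time_s": time; "joints": joint angles; "joint_velocities": joint speeds; "effort": joint torques, N m; "tcp_pos": TCP position; "ee_rot": TCP orientation; "wrist_force": force on the tool from outside, world axes, zero at the start; "moment": the same for the moment, N m; "gripper_width": opening from 0.0 (shut) to 1.0 (fully open); "gripper_force": force on a finger pad.
Only numpy, scipy, OpenCV 4.12 (cv2) and the standard library are available. Lean on these libraries where they do the work, as an engineer would, in place of code of your own. Each camera call takes 0.05 s, during which the arm holds its last target. There are 200 camera calls.

TASK

The turned wooden chuck on the carving index stand has been turned one notch too far. With a fingertip, tip the pawl up out of the toothed wheel by its upright thumb lug, push the wheel backward exactly one notch by the knob at its top (backward is the way the pawl blocks: the top goes to the right, seen from the robot), then push the lug back so that the pawl sits fully down in the next notch, and move clear. Push only, force nothing, and leave the tools and things lying around where they are.

Things in the scene. Friction and masses are not known exactly. Their poses are not given: they have to be found in the camera images.
- index_stand: The fixed dark iron index stand. Origin on the bench top under the wheel spindle; x points away from the robot along the spindle (the wheel is on the robot's side, -x; the wooden chuck is on the far side, +x), y to the left, z up. Base 145 x 170 x 12 mm (x -70 to +75, y -105 to +65 mm). Upright bearing plate x -6 to +8, y -98 to +42 mm, up to z 116 mm, with a round boss up to z 137 mm behind the pawl's pivot. Offsets below are in this frame.
- wheel_center (a point): Centre of the steel toothed wheel, on the spindle, 100 mm above the bench, at x -16, y 0 mm. The wheel is upright, 12 mm thick (x -22 to -10 mm), 46 mm radius over its 8 saw teeth, 36 mm at the notch bottoms; one notch is 45 degrees. In front of it a hub (x -63 to -29 mm, 17 mm radius) carries 4 straight round spokes (9 mm thick) 90 degrees apart in the plane x = -50 mm, each ending in a wooden ball 20 mm in diameter with its centre 70 mm from the spindle.
- top_knob (a point): Centre of the wooden ball knob (20 mm diameter) on the uppermost spoke. At the start it stands 70 mm from the spindle, about 22 degrees left of straight up (y about +27, z about 165 mm, x -50 mm). Pushed to the right (-y) by 45 degrees it ends as far right of straight up (y about -27 mm). It takes about 1.5 N; the wheel stays where it is left.
- pawl_lug (a point): Centre of the steel thumb lug of the pawl: an upright paddle 26 mm (x) x 7 mm (y) x 26 mm (z) on a 10 mm wide stem, its top 71 mm above the pawl's pivot. The pivot is at x -16, y -72, z 122 mm, right of the wheel. With the pawl seated the lug stands straight up: centre at y -72, z 180 mm. Pushing the lug to the right (-y) raises the nose out of the notch; it takes about 1 N and stays where it is left; pushing it to the left lowers the nose again.
- wheel (a joint): Turn of the wheel in rad: about 0 at the start (-0.08 to +0.08 is free play in the notch), positive backward (clockwise seen from the robot, top to the right). One notch back is 0.785; there the pawl drops in freely between about 0.70 and 0.87. With the pawl seated the teeth block it backward.
- pawl (a joint): Turn of the pawl in rad: 0 = seated on the bottom of a notch, positive = lifted (lug to the right), stop at 0.9. The nose clears the tooth tips at 0.18; if it rests on a tooth tip it reads about 0.17.
- bradawl: Loose bystander: small bradawl with turned wooden handle, 151 mm long, 26 mm high, lying left of the stand. Origin at the centre of its underside. Leave alone.
- tin_box: Loose bystander: flat tin 57 x 87 x 23 mm, lying right of the stand. Origin at the centre of its underside. Leave alone.
- former_j: Loose bystander: turned wooden chuck, 62 mm diameter, 55 mm high, standing behind the stand. Origin at the centre of its underside. Leave alone.

How it is judged (in metres and radians):
On the way, in this order (a step that is already met when the one before it is completed fails the run):
1. the pawl is lifted clear of the teeth while the wheel is still at its old notch (value of joint pawl above 0.2 rad and value of joint wheel between -0.25 and 0.25 rad), for 0.1 s.
2. the wheel is one notch back, the pawl still lifted (value of joint pawl above 0.17 rad and value of joint wheel between 0.6 and 0.97 rad), for 0.2 s.
At the end, for the whole second after the job is handed in: The pawl is seated in the notch (reads under 0.07 rad), the wheel stands one notch (0.785 rad, within 0.18) back of its old notch and is still, and the bystanders are within 30 mm of where they were (value of joint pawl below 0.07 rad and value of joint wheel between 0.6 and 0.97 rad and velocity of joint wheel between -0.05 and 0.05 rad/s and distance of each of bradawl, tin_box, former_j from where it was at the start of the episode below 0.03 m); the robot touches nothing.
It fails at once if the wheel is turned forward out of its notch (value of joint wheel below -0.3 rad).
It fails at once if the wheel is pushed on toward a second notch (value of joint wheel above 1.35 rad).
It fails at once if the mechanism is forced (more than 45 N) (contact force between the arm and index_stand above 45 N).
It fails at once if the mechanism is forced (more than 45 N) (contact force between the fingers and index_stand above 45 N).
It fails at once if a bystander is moved or lifted (distance of any of bradawl, tin_box, former_j from where it was at the start of the episode above 0.03 m).
It also fails if it takes over 67 s, if anything falls off the work surface, if the arm or the gripper's body presses on something with over 40 N, if the wrist force passes 120 N, or if a joint passes its speed limit or range.

## Working session

There is one attempt and no reset: what is moved stays moved. The work goes in short steps, Python scripts to look and compute and a tool call to move; the robot and the scene stay as the last step left them, time stands still between calls to the robot, and variables do not carry over. Pictures are saved under pics/ and viewed, at most 10 in all, crops included, and the job is handed in when it is done.

Besides the shell and the picture viewer there is one more tool, called after "Request:" by a JSON object that holds its "api" and its "payload". servo_tool: Moves the arm, as the interface text tells. Its arguments: {"type":"object","properties":{"commands":{"type":"array","items":{"type":"array","items":{"type":"array","items":{"type":"number"}}}}},"required":["commands"]}

```bash
mkdir -p pics; python3 - <<'E'
from station import r
import cv2,pickle
for n in("scene","top"):
    c=r.capture(n);pickle.dump(c,open(n+".pkl","wb"));cv2.imwrite(f"pics/{n}0.png",c["pixels"][:,:,::-1])
    print(n,c["camera_matrix"].tolist(),c["R"].tolist(),c["t"].tolist())
s=r.sense();print(s["tcp_pos"],s["ee_rot"],s["time_s"])
E
```

```text
scene [[506.2976597064783, 0.0, 324.35716767698466], [0.0, 506.2976597064783, 192.58774874388453], [0.0, 0.0, 1.0]] [[-0.9567220902222195, -0.29087393152353386, 0.008671680394805894], [-0.26388878593726395, 0.8546330537076872, -0.4471745209276021], [0.12266030628277437, -0.43011010156739654, -0.8944046901667609]] [0.49622918203267796, 0.42586545094443573, 0.9034901120950339]
top [[515.4823340697857, 0.0, 329.75933367220057], [0.0, 515.4823340697857, 186.11406420478485], [0.0, 0.0, 1.0]] [[0.021359837723466748, -0.9996924477075022, 0.01260029083037339], [-0.9955534001464255, -0.02242456647289491, -0.09149079885646486], [0.09174521671083766, -0.010590033762247668, -0.9957262005167866]] [-0.27359358006052903, 0.5976882048889778, 1.0131869555945423]
[ 0.21520715 -0.5862503   0.23260222] [[-9.38813387e-01 -3.44425456e-01 -7.27996419e-04]
 [-3.44426215e-01  9.38811776e-01  1.74145919e-03]
 [ 8.36487354e-05  1.88564625e-03 -9.99998219e-01]] 0.1
```

View pics/scene0.png

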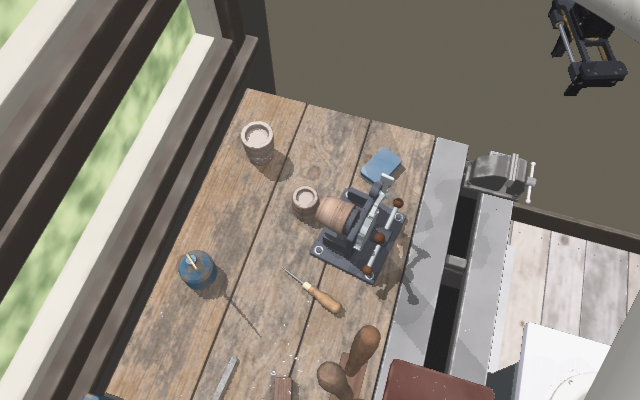

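View pics/top0.png

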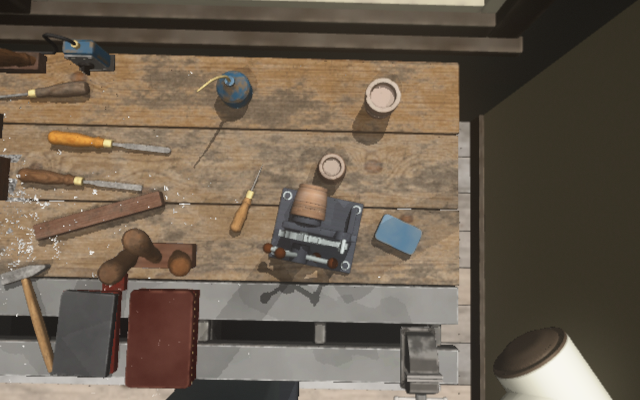

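The scene shows the stand at about (360,235) with its knobs at (398,203), (378,238) and (367,270). In the top view the base spans about (272-362, 187-273), the tin is at (398,234) and the bradawl at (245,200). I'll crop both views larger for exact points.

```bash
python3 - <<'E'
import cv2,pickle,numpy as np
a=pickle.load(open("top.pkl","rb"))["pixels"][175:285,255:375,::-1]
b=pickle.load(open("scene.pkl","rb"))["pixels"][165:290,300:420,::-1]
a=cv2.resize(a,None,fx=4,fy=4,interpolation=cv2.INTER_CUBIC)[:,:390]
a=cv2.resize(pickle.load(open("top.pkl","rb"))["pixels"][175:285,260:370,::-1],(400,400),interpolation=cv2.INTER_CUBIC)
b=cv2.resize(pickle.load(open("scene.pkl","rb"))["pixels"][170:280,305:415,::-1],(400,400),interpolation=cv2.INTER_CUBIC)
cv2.imwrite("pics/crop.png",np.hstack([a,b]))
E
```

```text
(no output)
```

View pics/crop.png

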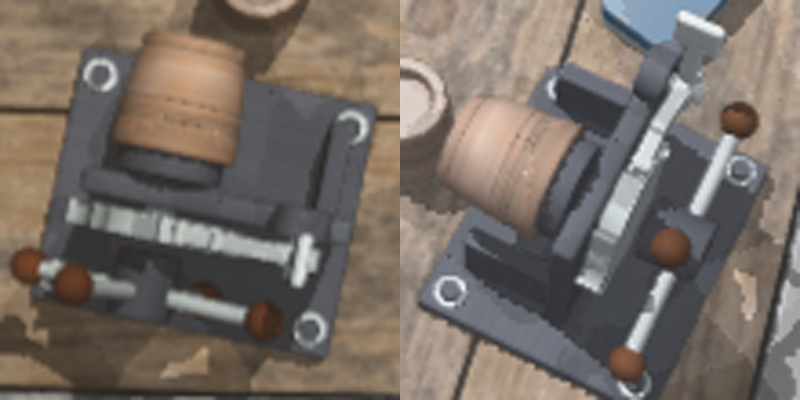

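The crop shows these points:
- **Top view (left half):** top knob (73,285), left knob (28,266), right knob (263,320), lug (302,258), base corners (88,47), (378,105) and (327,355).
- **Scene view (right half):** top knob (670,248), right knob (738,119), left knob (627,363), lug (700,32), base corners (420,303) and (770,178).

Next I fit the stand pose.

```bash
cat > h.py <<'E'
import numpy as np
from scipy.spatial.transform import Rotation as R
from station import r
def proj(c,X):
    p=(c["camera_matrix"]@(c["R"]@np.asarray(X).T+np.asarray(c["t"])[:,None])).T
    return p[:,:2]/p[:,2:]
def stand():
    return np.load("stand.npy")
def W(p):  # stand mm -> world m
    x,y,a=stand(); return R.from_euler("z",a).apply(np.array(p)/1000.)+[x,y,0]
def L(p):
    x,y,a=stand(); return 1000*R.from_euler("z",-a).apply(np.array(p)-[x,y,0])
E
python3 - <<'E'
import pickle,numpy as np
from h import *
from scipy.optimize import least_squares
t=pickle.load(open("top.pkl","rb"));s=pickle.load(open("scene.pkl","rb"))
def kn(d): a=np.radians(d);return [-50,70*np.sin(a),100+70*np.cos(a)]
obs=[(t,kn(22),(73,285)),(t,kn(112),(28,266)),(t,kn(-68),(263,320)),(t,[-16,-72,185],(302,258)),
(t,[75,65,12],(88,47)),(t,[75,-105,12],(378,105)),(t,[-70,-105,12],(327,355)),
(s,kn(22),(670,248)),(s,kn(-68),(738,119)),(s,kn(112),(627,363)),(s,[-16,-72,183],(700,32)),(s,[75,65,12],(420,303)),(s,[-70,-105,12],(770,178))]
def f(q):
    o=[]
    for c,p,u in obs:
        off=(260,175) if c is t else (305-400/3.636,170)
        X=R.from_euler("z",q[2]).apply(np.array(p)/1000)+[q[0],q[1],0]
        o.append(proj(c,X[None])[0]-(np.array(u)/3.636+off))
    return np.array(o).ravel()
z=least_squares(f,[.5,0,-.1],loss="soft_l1");print(z.x,z.fun.reshape(-1,2).round(1));np.save("stand.npy",z.x)
for n,p in dict(knob=kn(22),lug=[-16,-72,180],pivot=[-16,-72,122]).items(): print(n,W(p).round(4))
print(np.degrees(z.x[2]), L(r.sense()["tcp_pos"]))
E
```

```text
[ 0.51558544 -0.21366317 -0.18111701] [[ 2.   0.5]
 [-1.6 -0.2]
 [ 0.8  0.2]
 [-1.2  0.4]
 [-1.9 -0.9]
 [-0.5 -0.2]
 [-0.4  1.1]
 [ 1.3 -3. ]
 [ 0.3  0.4]
 [-0.5  0.2]
 [-0.5 -0. ]
 [-1.4 -1. ]
 [ 0.2 -4. ]]
knob [ 0.4711 -0.1789  0.1649]
lug [ 0.4869 -0.2816  0.18  ]
pivot [ 0.4869 -0.2816  0.122 ]
-10.377240469950802 [-228.35149617 -420.59942358  232.60221766]
```

```bash
cat >> h.py <<'E'
def go(p):  # stand-frame TCP target mm -> total shift in tool axes (mm), turn rotvec (tool down, tool y along stand y)
    s=r.sense();Rt=np.array(s["ee_rot"]);a=stand()[2]
    G=R.from_euler("z",a).as_matrix()@np.diag([-1.,1,-1])
    print("t",s["time_s"],"local",L(s["tcp_pos"]).round(1),"F",np.round(s["wrist_force"],1),"w",round(s["gripper_width"],2))
    print("shift",(1000*Rt.T@(W(p)-s["tcp_pos"])).round(1),"rot",R.from_matrix(Rt.T@G).as_rotvec().round(3))
E
python3 - <<'E'
import pickle,numpy as np
from h import *
from scipy.optimize import least_squares
t=pickle.load(open("top.pkl","rb"));s=pickle.load(open("scene.pkl","rb"))
def kn(d,w): a=np.radians(d)-w;return [-50,70*np.sin(a),100+70*np.cos(a)]
obs=[(t,22,(73,285)),(t,112,(28,266)),(t,-68,(263,320)),(t,[-16,-72,185],(302,258)),
(t,[75,65,12],(88,47)),(t,[75,-105,12],(378,105)),(t,[-70,-105,12],(327,355)),
(s,22,(670,248)),(s,-68,(738,119)),(s,112,(627,363)),(s,[-16,-72,183],(700,32)),(s,[75,65,12],(420,303))]
def f(q):
    o=[]
    for c,p,u in obs:
        if np.isscalar(p): p=kn(p,q[3])
        off=(260,175) if c is t else (305-400/3.636,170)
        X=R.from_euler("z",q[2]).apply(np.array(p)/1000)+[q[0],q[1],0]
        o.append(proj(c,X[None])[0]-(np.array(u)/3.636+off))
    return np.array(o).ravel()
z=least_squares(f,[.5,0,-.1,0],loss="soft_l1");print(z.x,z.fun.reshape(-1,2).round(1).tolist());np.save("stand.npy",z.x[:3])
go([-16,-38,245])
E
```

```text
[ 0.51534039 -0.21433227 -0.17725118 -0.08314101] [[-0.4, 0.1], [0.3, 0.2], [0.1, 0.2], [-0.7, 0.3], [-1.7, -0.7], [-0.3, -0.3], [0.0, 1.1], [0.3, -0.4], [0.3, -0.2], [0.2, -0.3], [-0.4, -0.4], [-1.1, -1.1]]
t 0.1 local [-229.9 -419.   232.6] F [ 0.1 -0.7 -0.4] w 1.0
shift [-376.9  221.1  -12. ] rot [ 0.002 -0.001  0.529]
```

Request:
{"api": "servo_tool", "payload": {"commands": [[[1, -38, 22, -5, 0, 0, 0.13], [1, -75, 44, -12, 0, 0, 0.26], [1, -113, 66, -12, 0, 0, 0.4], [1, -150, 88, -12, 0, 0, 0.529], [1, -188, 110, -12, 0, 0, 0.529]]]}}

```text
time_s: 0.6
tcp_pos: [0.3545, -0.417, 0.2452]
ee_rot: [[-0.984, 0.179, -0.0], [0.179, 0.984, 0.001], [0.0, 0.001, -1.0]]
wrist_force: [1.3, 0.1, 0.4]
gripper_width: 0.63
gripper_force: 0.0
```

```bash
python3 -c "
from h import *
go([-16,-38,245])"
```

```text
t 0.6 local [-122.5 -227.8  245.2] F [1.3 0.1 0.4] w 0.63
shift [-106.1  190.1    0.3] rot [ 0.001 -0.    -0.003]
```

Request:
{"api": "servo_tool", "payload": {"commands": [[[1, -21, 38, 0, 0, 0, 0], [1, -42, 76, 0, 0, 0, 0], [1, -64, 114, 0, 0, 0, 0], [1, -85, 152, 0, 0, 0, 0], [1, -106, 190, 0, 0, 0, 0]]]}}

```text
time_s: 1.1
tcp_pos: [0.4924, -0.2486, 0.2453]
ee_rot: [[-0.984, 0.176, -0.001], [0.176, 0.984, 0.0], [0.001, 0.0, -1.0]]
wrist_force: [1.3, -0.6, -0.5]
gripper_width: 0.166
gripper_force: 0.0
```

```bash
python3 -c "
from h import *
import cv2
go([-16,-38,184])
a=[]
for n in('scene','wrist'):
    c=r.capture(n);p=c['pixels'][:,:,::-1]
    a.append(cv2.resize(p[130:290,280:440],(400,400)) if n=='scene' else cv2.resize(p[:,120:520],(400,400)))
cv2.imwrite('pics/c2.png',np.hstack(a))"
```

```text
t 1.1 local [-16.5 -37.8 245.3] F [ 1.3 -0.6 -0.5] w 0.17
shift [-0.5 -0.2 61.3] rot [ 0.    -0.001  0.   ]
```

View pics/c2.png

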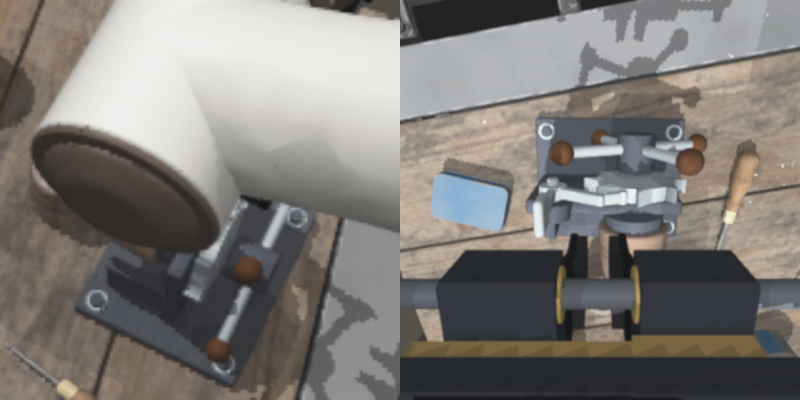

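The wrist view shows the lug at (540,212), just to the stand-right of the fingers at (580-620,260). The way down is free, so I descend.

Request:
{"api": "servo_tool", "payload": {"commands": [[[1, 0, 0, 0, 0, 0, 0], [1, 0, 0, 15, 0, 0, 0], [1, 0, 0, 32, 0, 0, 0], [1, 0, 0, 48, 0, 0, 0], [1, 0, 0, 61, 0, 0, 0]]]}}

```text
time_s: 1.7
tcp_pos: [0.4904, -0.2513, 0.1834]
ee_rot: [[-0.984, 0.178, -0.001], [0.178, 0.984, 0.0], [0.002, 0.0, -1.0]]
wrist_force: [0.5, 0.1, -0.3]
gripper_width: 0.004
gripper_force: 0.0
```

Request:
{"api": "servo_tool", "payload": {"commands": [[[1, 0, -4, 0, 0, 0, 0], [1, 0, -8, 0, 0, 0, 0], [1, 0, -12, 0, 0, 0, 0], [1, 0, -15, 0, 0, 0, 0], [1, 0, -18, 0, 0, 0, 0]]]}}

```text
time_s: 2.2
tcp_pos: [0.4887, -0.2686, 0.1852]
ee_rot: [[-0.984, 0.177, 0.001], [0.177, 0.984, -0.0], [-0.001, -0.0, -1.0]]
wrist_force: [-1.2, -0.2, 0.7]
gripper_width: 0.008
gripper_force: 0.0
```

```bash
python3 -c "
from h import *
go([-16,-78,184])
c=r.capture('wrist');import cv2;cv2.imwrite('pics/w3.png',c['pixels'][60:,150:500,::-1])"
```

```text
t 2.2 local [-16.7 -58.1 185.2] F [-1.2 -0.2  0.7] w 0.01
shift [ -0.7 -19.9   1.2] rot [-0.     0.001 -0.   ]
```

View pics/w3.png

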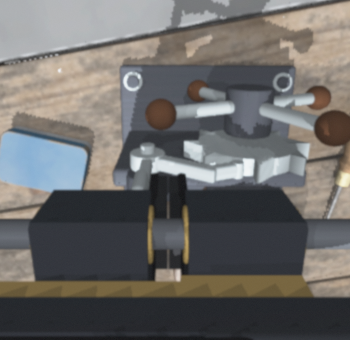

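The fingers at (170,200) are next to the pawl stem at (140,175), and there is no clear force yet. I keep pushing.

Request:
{"api": "servo_tool", "payload": {"commands": [[[1, 0, -3, 1, 0, 0, 0], [1, 0, -6, 1, 0, 0, 0], [1, 0, -9, 1, 0, 0, 0], [1, 0, -12, 1, 0, 0, 0], [1, 0, -15, 1, 0, 0, 0]]]}}

```text
time_s: 2.75
tcp_pos: [0.4859, -0.2828, 0.1833]
ee_rot: [[-0.984, 0.176, -0.0], [0.176, 0.984, 0.0], [0.0, 0.0, -1.0]]
wrist_force: [-0.0, 1.6, 0.1]
gripper_width: 0.005
gripper_force: 0.5
```

```bash
python3 -c "
from h import *
go([-16,-78,184])
c=r.capture('wrist');import cv2
print(proj(c,W([[-16,-72,122],[-22,-72,122],[-29,-72,190],[-29,-92,190],[-29,-72,170],[-29,-92,170]])).round(0).tolist())
cv2.imwrite('pics/w4.png',cv2.resize(c['pixels'][180:320,240:400,::-1],(640,560),interpolation=cv2.INTER_CUBIC))"
```

```text
t 2.75 local [-16.9 -72.6 183.3] F [-0.   1.6  0.1] w 0.01
shift [-0.9 -5.4 -0.7] rot [ 0. -0.  0.]
[[320.0, 220.0], [320.0, 212.0], [321.0, 246.0], [278.0, 246.0], [320.0, 229.0], [283.0, 229.0]]
```

View pics/w4.png

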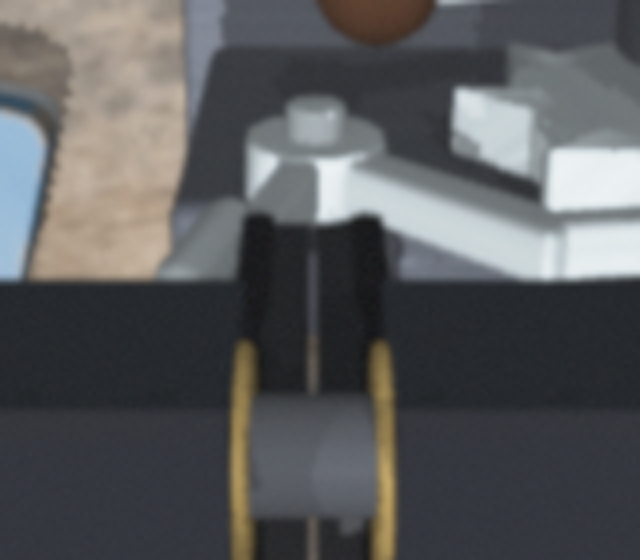

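The stem is slanting right from the pivot at (315,150) toward (200,240), with 1.6 N on the wrist. The lug is being tipped, and the fingers look about 18 mm wide closed. I push 9 mm more.

Request:
{"api": "servo_tool", "payload": {"commands": [[[1, 0, -3, 0, 0, 0, 0], [1, 0, -6, 0, 0, 0, 0], [1, 0, -9, 0, 0, 0, 0], [1, 0, -10, 0, 0, 0, 0], [1, 0, -10, 0, 0, 0, 0]]]}}

```text
time_s: 3.3
tcp_pos: [0.4842, -0.293, 0.1836]
ee_rot: [[-0.984, 0.176, -0.0], [0.176, 0.984, -0.0], [-0.0, -0.0, -1.0]]
wrist_force: [-0.5, -0.2, -0.1]
gripper_width: 0.0
gripper_force: 0.0
```

Request:
{"api": "servo_tool", "payload": {"commands": [[[1, 0, 10, 0, 0, 0, 0], [1, 0, 20, 0, 0, 0, 0], [1, 0, 20, -20, 0, 0, 0], [1, 0, 20, -45, 0, 0, 0], [1, 0, 20, -61, 0, 0, 0]]]}}

```text
time_s: 3.8
tcp_pos: [0.4885, -0.2723, 0.2465]
ee_rot: [[-0.985, 0.175, 0.002], [0.175, 0.985, -0.001], [-0.002, -0.001, -1.0]]
wrist_force: [0.5, 0.2, -0.4]
gripper_width: 0.003
gripper_force: 0.0
```

```bash
python3 -c "
from h import *
go([-50,62,245])
c=r.capture('wrist');import cv2
for th in (.2,.3,.4,.5,.6): print(th,(proj(c,W([[-29,-72-71*np.sin(th),122+71*np.cos(th)]]))[0]-[200,130]).round(0)*2)
cv2.imwrite('pics/w5.png',cv2.resize(c['pixels'][130:330,200:500,::-1],(600,400),interpolation=cv2.INTER_CUBIC))"
```

```text
t 3.8 local [-16.2 -61.8 246.5] F [ 0.5  0.2 -0.4] w 0.0
shift [ 33.6 123.8   1.3] rot [-0.001  0.002  0.001]
0.2 [164. 148.]
0.3 [142. 146.]
0.4 [124. 144.]
0.5 [106. 140.]
0.6 [ 90. 138.]
```

View pics/w5.png

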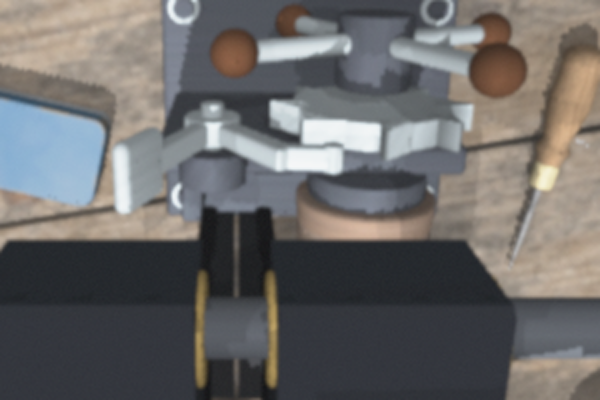

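The lug's near top edge is at about (118,145), which matches a pawl angle of about 0.4. The nose is clear and the wheel hasn't moved. Now I go to the left of the top knob.

Request:
{"api": "servo_tool", "payload": {"commands": [[[1, 7, 26, 0, 0, 0, 0], [1, 15, 52, 0, 0, 0, 0], [1, 23, 80, 0, 0, 0, 0], [1, 30, 108, 0, 0, 0, 0], [1, 34, 126, 0, 0, 0, 0]]]}}

```text
time_s: 4.35
tcp_pos: [0.4759, -0.1408, 0.2442]
ee_rot: [[-0.985, 0.175, -0.0], [0.175, 0.985, 0.0], [0.0, 0.0, -1.0]]
wrist_force: [0.5, -1.1, 0.5]
gripper_width: 0.005
gripper_force: 0.0
```

Request:
{"api": "servo_tool", "payload": {"commands": [[[1, 0, 0, 18, 0, 0, 0], [1, 0, 0, 36, 0, 0, 0], [1, 0, 0, 54, 0, 0, 0], [1, 0, 0, 70, 0, 0, 0], [1, 0, 0, 76, 0, 0, 0]]]}}

```text
time_s: 4.85
tcp_pos: [0.4752, -0.1422, 0.1666]
ee_rot: [[-0.984, 0.176, -0.004], [0.176, 0.984, 0.0], [0.004, -0.0, -1.0]]
wrist_force: [-0.6, -0.7, -0.4]
gripper_width: 0.003
gripper_force: 0.0
```

```bash
python3 -c "
from h import *
go([-50,-3,169])"
```

```text
t 4.85 local [-52.3  63.9 166.6] F [-0.6 -0.7 -0.4] w 0.0
shift [ -2.2 -66.9  -2.4] rot [-0.    -0.004  0.   ]
```

Request:
{"api": "servo_tool", "payload": {"commands": [[[1, -1, -6, -1, 0, 0, 0], [1, -2, -12, -1, 0, 0, 0], [1, -2, -18, -1, 0, 0, 0], [1, -2, -24, -1, 0, 0, 0], [1, -2, -30, -1, 0, 0, 0]]]}}

```text
time_s: 5.35
tcp_pos: [0.4738, -0.1733, 0.1704]
ee_rot: [[-0.984, 0.176, 0.002], [0.176, 0.984, -0.0], [-0.002, 0.0, -1.0]]
wrist_force: [-0.6, 3.7, 0.9]
gripper_width: 0.006
gripper_force: 1.3
```

Request:
{"api": "servo_tool", "payload": {"commands": [[[1, 0, -6, 0, 0, 0, 0], [1, 0, -12, 0, 0, 0, 0], [1, 0, -18, 0, 0, 0, 0], [1, 0, -22, 0, 0, 0, 0], [1, 0, -24, 0, 0, 0, 0]]]}}

```text
time_s: 5.85
tcp_pos: [0.4686, -0.197, 0.1693]
ee_rot: [[-0.984, 0.177, -0.001], [0.177, 0.984, -0.0], [0.001, -0.0, -1.0]]
wrist_force: [0.5, 1.8, 0.9]
gripper_width: 0.004
gripper_force: 0.8
```

```bash
python3 -c "
from h import *
go([-50,-3,169])
c=r.capture('wrist');import cv2
for w in (.4,.5,.6,.7,.8):
  q=[]
  for d in(22.5,112.5,-67.5):
    a=np.radians(d)-w;q.append([-50,70*np.sin(a),100+70*np.cos(a)])
  print(w,((proj(c,W(q))-[170,80])*2).round(0).tolist())
cv2.imwrite('pics/w6.png',cv2.resize(c['pixels'][80:330,170:500,::-1],(660,500),interpolation=cv2.INTER_CUBIC))"
```

```text
t 5.85 local [-49.1   8.8 169.3] F [0.5 1.8 0.9] w 0.0
shift [  0.9 -11.9   0.3] rot [-0.    -0.001 -0.001]
0.4 [[261.0, 362.0], [473.0, 267.0], [74.0, 267.0]]
0.5 [[233.0, 361.0], [477.0, 274.0], [81.0, 260.0]]
0.6 [[206.0, 359.0], [479.0, 282.0], [90.0, 254.0]]
0.7 [[181.0, 356.0], [479.0, 289.0], [99.0, 249.0]]
0.8 [[157.0, 351.0], [476.0, 297.0], [110.0, 243.0]]
```

View pics/w6.png

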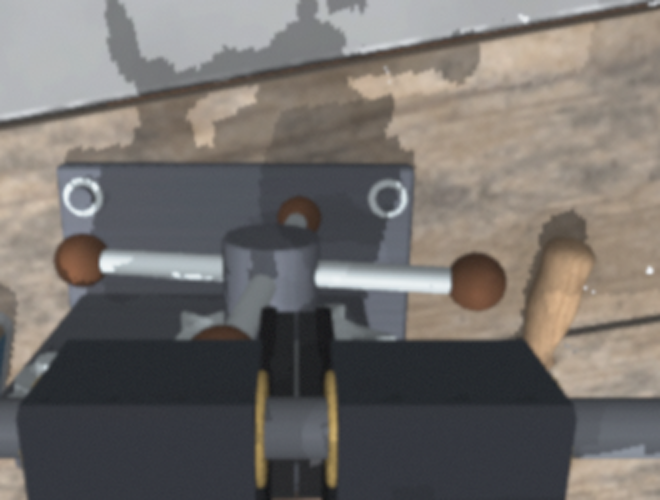

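The side knobs are at (478,281) and (81,259), so the wheel is at about 0.55. The contact geometry agrees: the knob is 19.8 mm right of the TCP. It needs about 16 mm more, and I go slowly.

Request:
{"api": "servo_tool", "payload": {"commands": [[[1, 0, -4, 0, 0, 0, 0], [1, 0, -8, 0, 0, 0, 0], [1, 0, -11, 0, 0, 0, 0], [1, 0, -13, 0, 0, 0, 0], [1, 0, -15, 0, 0, 0, 0]]]}}

```text
time_s: 6.4
tcp_pos: [0.4659, -0.2112, 0.1692]
ee_rot: [[-0.984, 0.176, -0.001], [0.176, 0.984, 0.0], [0.001, 0.0, -1.0]]
wrist_force: [-0.0, 2.3, -2.1]
gripper_width: 0.005
gripper_force: 1.0
```

Request:
{"api": "servo_tool", "payload": {"commands": [[[1, 0, 0, 0, 0, 0, 0], [1, 0, 0, 0, 0, 0, 0], [1, 0, 0, 0, 0, 0, 0], [1, 0, 0, 0, 0, 0, 0], [1, 0, 0, 0, 0, 0, 0]]]}}

```text
time_s: 6.9
tcp_pos: [0.4665, -0.2114, 0.1698]
ee_rot: [[-0.984, 0.176, 0.001], [0.176, 0.984, -0.0], [-0.001, -0.0, -1.0]]
wrist_force: [0.4, 0.2, -0.5]
gripper_width: 0.006
gripper_force: 0.0
```

```bash
python3 -c "
from h import *
go([-50,-7,169])
c=r.capture('wrist');import cv2
b=cv2.GaussianBlur(c['pixels'],(3,3),0).astype(int)
m=((b[...,0]>1.7*b[...,2])&(b[...,0]-b[...,2]>25)&(b[...,0]<140)).astype('uint8')
n,l,s,ce=cv2.connectedComponentsWithStats(m)
for i in range(1,n):
  if s[i,4]>120: print(ce[i].round(1),s[i])
for w in (.6,.7,.75,.8,.85):
  q=[]
  for d in(112.5,-67.5):
    a=np.radians(d)-w;q.append([-50,70*np.sin(a),100+70*np.cos(a)])
  print(w,proj(c,W(q)).round(1).tolist())"
```

```text
t 6.9 local [-48.6  -5.7 169.8] F [ 0.4  0.2 -0.5] w 0.01
shift [ 1.4 -1.3  0.8] rot [-0.     0.001  0.   ]
[556.9  26.3] [ 539    0   44   56 1870]
[238.5 202.1] [230 192  19  22 297]
[431.6 228.9] [418 215  29  28 597]
[280.2 244.3] [267 240  27   9 158]
[297.8 347.4] [ 102  336  359   20 5542]
0.6 [[431.3, 219.9], [234.4, 206.1]]
0.7 [[432.0, 223.7], [238.9, 203.3]]
0.75 [[431.9, 225.6], [241.4, 202.0]]
0.8 [[431.5, 227.6], [243.9, 200.7]]
0.85 [[430.8, 229.5], [246.6, 199.5]]
```

The side knobs give about 0.78 for the wheel. I back off, rise, and cross to the right of the lug.

Request:
{"api": "servo_tool", "payload": {"commands": [[[1, 0, 8, 0, 0, 0, 0], [1, 0, 12, 0, 0, 0, 0], [1, 0, 12, -25, 0, 0, 0], [1, 0, 12, -50, 0, 0, 0], [1, 0, 12, -75, 0, 0, 0]]]}}

```text
time_s: 7.45
tcp_pos: [0.4684, -0.1989, 0.2454]
ee_rot: [[-0.984, 0.176, -0.0], [0.176, 0.984, -0.0], [0.0, -0.0, -1.0]]
wrist_force: [0.9, -0.6, 0.3]
gripper_width: 0.005
gripper_force: 0.0
```

Request:
{"api": "servo_tool", "payload": {"commands": [[[1, -6, -28, 0, 0, 0, 0], [1, -12, -56, 0, 0, 0, 0], [1, -20, -84, 0, 0, 0, 0], [1, -27, -112, 0, 0, 0, 0], [1, -33, -138, 0, 0, 0, 0]]]}}

```text
time_s: 7.95
tcp_pos: [0.4768, -0.3418, 0.2445]
ee_rot: [[-0.984, 0.176, 0.0], [0.176, 0.984, -0.0], [-0.0, -0.0, -1.0]]
wrist_force: [-0.3, -0.5, 0.6]
gripper_width: 0.003
gripper_force: 0.0
```

```bash
python3 -c "
from h import *
go([-16,-131,184])
c=r.capture('wrist');import cv2
b=cv2.GaussianBlur(c['pixels'],(3,3),0).astype(int)
for w in (.6,.7,.75,.8,.85,.9):
  q=[]
  for d in(112.5,22.5,-67.5):
    a=np.radians(d)-w;q.append([-50,70*np.sin(a),100+70*np.cos(a)])
  print(w,(proj(c,W(q))-[240,60]).round(0).tolist())
cv2.imwrite('pics/w7.png',c['pixels'][60:330,240:640,::-1])"
```

```text
t 7.95 local [ -15.4 -132.3  244.5] F [-0.3 -0.5  0.6] w 0.0
shift [ 0.6  1.3 60.5] rot [-0.  0.  0.]
0.6 [[317.0, 92.0], [250.0, 104.0], [148.0, 87.0]]
0.7 [[320.0, 93.0], [239.0, 104.0], [148.0, 86.0]]
0.75 [[321.0, 94.0], [233.0, 103.0], [148.0, 85.0]]
0.8 [[323.0, 94.0], [228.0, 103.0], [149.0, 85.0]]
0.85 [[323.0, 95.0], [222.0, 103.0], [150.0, 84.0]]
0.9 [[324.0, 96.0], [217.0, 102.0], [151.0, 84.0]]
```

View pics/w7.png

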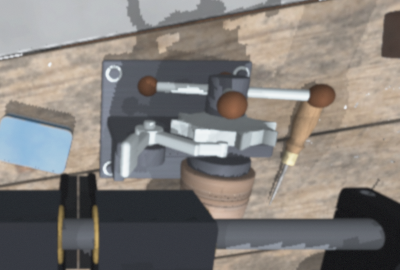

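The top knob at (232,104) gives a wheel angle of about 0.76. The lug is at (125,155) and the fingers are right of it at (80,180). I descend and push left.

Request:
{"api": "servo_tool", "payload": {"commands": [[[1, 0, 0, 15, 0, 0, 0], [1, 0, 0, 30, 0, 0, 0], [1, 0, 0, 45, 0, 0, 0], [1, 0, 0, 60, 0, 0, 0], [1, 0, 0, 60, 0, 0, 0]]]}}

```text
time_s: 8.5
tcp_pos: [0.4754, -0.3399, 0.1823]
ee_rot: [[-0.984, 0.176, -0.004], [0.176, 0.984, 0.002], [0.005, 0.002, -1.0]]
wrist_force: [0.0, -0.2, -0.5]
gripper_width: 0.008
gripper_force: 0.0
```

Request:
{"api": "servo_tool", "payload": {"commands": [[[1, 0, 6, 0, 0, 0, 0], [1, 0, 12, 0, 0, 0, 0], [1, 0, 18, 0, 0, 0, 0], [1, 0, 24, 0, 0, 0, 0], [1, 0, 30, 0, 0, 0, 0]]]}}

```text
time_s: 9.0
tcp_pos: [0.4823, -0.3112, 0.1854]
ee_rot: [[-0.984, 0.176, 0.001], [0.176, 0.984, -0.001], [-0.001, -0.001, -1.0]]
wrist_force: [0.2, -0.5, 0.2]
gripper_width: 0.005
gripper_force: 0.5
```

Request:
{"api": "servo_tool", "payload": {"commands": [[[1, 0, 3, 0, 0, 0, 0], [1, 0, 6, 0, 0, 0, 0], [1, 0, 9, 0, 0, 0, 0], [1, 0, 11, 0, 0, 0, 0], [1, 0, 13, 0, 0, 0, 0]]]}}

```text
time_s: 9.5
tcp_pos: [0.4841, -0.2986, 0.1845]
ee_rot: [[-0.984, 0.176, -0.0], [0.176, 0.984, 0.0], [0.0, 0.0, -1.0]]
wrist_force: [0.2, -0.6, 0.4]
gripper_width: 0.005
gripper_force: 0.3
```

```bash
python3 -c "
from h import *
go([-16,-85,184])"
```

```text
t 9.5 local [-15.9 -88.4 184.5] F [ 0.2 -0.6  0.4] w 0.01
shift [0.1 3.4 0.5] rot [ 0. -0. -0.]
```

Pushing the last few millimetres in small steps while watching the force.

Request:
{"api": "servo_tool", "payload": {"commands": [[[1, 0, 1, 0, 0, 0, 0], [1, 0, 2, 0, 0, 0, 0], [1, 0, 3, 0, 0, 0, 0], [1, 0, 3, 0, 0, 0, 0], [1, 0, 3, 0, 0, 0, 0]]]}}

```text
time_s: 10.0
tcp_pos: [0.4846, -0.2956, 0.1844]
ee_rot: [[-0.984, 0.176, -0.0], [0.176, 0.984, 0.0], [0.0, 0.0, -1.0]]
wrist_force: [-0.5, -0.9, 0.2]
gripper_width: 0.002
gripper_force: 0.0
```

Request:
{"api": "servo_tool", "payload": {"commands": [[[1, 0, 0.5, 0, 0, 0, 0], [1, 0, 1, 0, 0, 0, 0], [1, 0, 1, 0, 0, 0, 0], [1, 0, 1, 0, 0, 0, 0], [1, 0, 1, 0, 0, 0, 0]]]}}

```text
time_s: 10.5
tcp_pos: [0.4848, -0.2949, 0.1845]
ee_rot: [[-0.984, 0.176, -0.0], [0.176, 0.984, -0.0], [0.0, -0.0, -1.0]]
wrist_force: [-1.6, -1.1, -1.3]
gripper_width: 0.005
gripper_force: 0.8
```

```bash
python3 -c "
from h import *
go([-16,-85,184])"
```

```text
t 10.5 local [-15.9 -84.7 184.5] F [-1.6 -1.1 -1.3] w 0.01
shift [ 0.1 -0.3  0.5] rot [-0. -0. -0.]
```

Request:
{"api": "servo_tool", "payload": {"commands": [[[1, 0, 0.5, 0, 0, 0, 0], [1, 0, 1, 0, 0, 0, 0], [1, 0, 1, 0, 0, 0, 0], [1, 0, 1, 0, 0, 0, 0], [1, 0, 1, 0, 0, 0, 0]]]}}

```text
time_s: 11.0
tcp_pos: [0.4848, -0.2946, 0.1845]
ee_rot: [[-0.984, 0.176, -0.0], [0.176, 0.984, -0.001], [0.0, -0.001, -1.0]]
wrist_force: [-0.6, -4.6, -1.0]
gripper_width: 0.008
gripper_force: 2.7
```

Request:
{"api": "servo_tool", "payload": {"commands": [[[1, 0, 0.5, 0, 0, 0, 0], [1, 0, 1, 0, 0, 0, 0], [1, 0, 1, 0, 0, 0, 0], [1, 0, 1, 0, 0, 0, 0], [1, 0, 1, 0, 0, 0, 0]]]}}

```text
time_s: 11.5
tcp_pos: [0.4848, -0.2945, 0.1846]
ee_rot: [[-0.984, 0.177, -0.001], [0.177, 0.984, -0.002], [0.0, -0.003, -1.0]]
wrist_force: [-1.3, -8.2, -2.1]
gripper_width: 0.004
gripper_force: 4.2
```

It stopped hard at a TCP y of about -84.4, which is where seated should be (a tooth tip would stop it about 9 mm earlier). I retreat and look.

Request:
{"api": "servo_tool", "payload": {"commands": [[[1, 0, -8, 0, 0, 0, 0], [1, 0, -25, 0, 0, 0, 0], [1, 0, -40, -15, 0, 0, 0], [1, 0, -50, -40, 0, 0, 0], [1, 0, -60, -70, 0, 0, 0]]]}}

```text
time_s: 12.0
tcp_pos: [0.4741, -0.3518, 0.2543]
ee_rot: [[-0.984, 0.176, -0.002], [0.176, 0.984, 0.002], [0.002, 0.002, -1.0]]
wrist_force: [-0.4, 0.2, -0.3]
gripper_width: 0.008
gripper_force: 0.0
```

```bash
python3 -c "
from h import *
go([-16,-131,184])
c=r.capture('wrist');import cv2
for w in (.6,.7,.8,.9):
    a=np.radians(22.5)-w;print(w,((proj(c,W([[-50,70*np.sin(a),100+70*np.cos(a)]]))-[280,100])*2).round(0).tolist())
for th in(0,.1,.2): print(th,((proj(c,W([[-29,-72-71*np.sin(th),122+71*np.cos(th)]]))-[280,100])*2).round(0).tolist())
cv2.imwrite('pics/w8.png',cv2.resize(c['pixels'][100:300,280:600,::-1],(640,400)))"
```

```text
t 12.0 local [ -16.4 -142.5  254.3] F [-0.4  0.2 -0.3] w 0.01
shift [-0.5 11.4 70.3] rot [ 0.002 -0.002 -0.   ]
0.6 [[433.0, 126.0]]
0.7 [[412.0, 125.0]]
0.8 [[391.0, 124.0]]
0.9 [[370.0, 122.0]]
0 [[289.0, 202.0]]
0.1 [[267.0, 202.0]]
0.2 [[245.0, 201.0]]
```

View pics/w8.png

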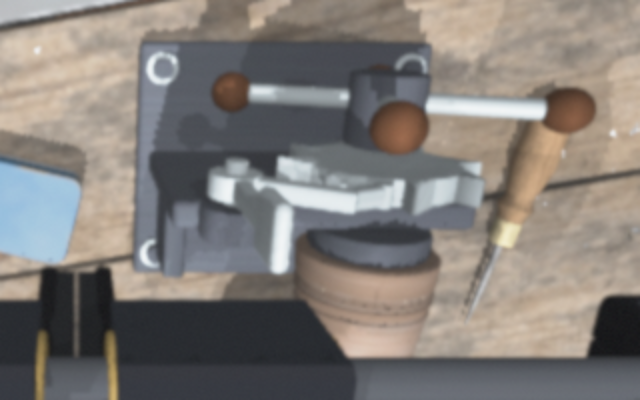

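The lug's near top edge is at (282,205), so the pawl is within about 0.03 of seated. The knob at (399,127) gives a wheel angle of about 0.76. The tool is clear, so I hand the job in.

```bash
python3 -c "
from station import r
print(r.finish_job())"
```

```text
the job is handed in; nothing more can be done
None
```

I turned the wheel back one notch (about 0.76 rad in the last image), seated the pawl in the next notch (within about 0.03 rad), moved the tool clear, left the loose items untouched and handed the job in; no verdict was returned.

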